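Reset the tripped bench power unit with a stylus

ROBOT

A 6-joint arm with a two-finger parallel gripper is mounted at the origin on the work surface. World frame = base frame: x ahead of the robot, y to its left, z up, the work surface at z = 0. Lengths are in m, angles in rad, forces in N, time in s.
With the tool pointing down it reaches from about 0.35 to 0.775 m from the base axis. Payload 5.5 kg.
Tool frame: the origin (TCP) lies between the finger pads; the fingertips stand 11 mm ahead of it and the grasp point (between the pads) lies 8 mm behind it (tips_ahead is the distance from the TCP to the fingertips, in m); z points along the fingers, y is the line along which they close (so a half turn about z gives the same grasp; the last joint's range is limited). The gripper opens to 85 mm and grips with 20 to 120 N. Pads are 22 mm wide; open, the fingers measure 114 mm over their backs; the gripper's body (76 mm by 85 mm) begins 54 mm behind the grasp point. The pads swing forward as they close: fully open they stand 13 mm farther back than shut.
Start: joints at [-0.14, 0.313, 0.046, 1.304, 0, 1.431], TCP at [0.575, -0, 0.242] pointing down, gripper open.
Joint ranges: [-2.76, 2.76], [-0.86, 1.69], [-1.03, 1.26], [-2.2, 2.34], [-1.47, 1.5], [-3.14, 3.14]. Speed limits (rad/s): [2.57, 2.57, 3.14, 3.14, 3.14, 3.14].

INTERFACE

Orientations are given as a unit quaternion [w, x, y, z].
In Python, from workcell import * gives the robot as it stands. The module is installed in compiled form; this text tells all that it offers.
- The arm moves only by the tool jog_arm, never from a script. Its argument "moves" is a list of rows, each an object with "fingers": the closure, from 0 (fully open) to 1 (shut); "slide": the shift along the tool's x, y, z in mm, a list of three; "angular": the turn, a rotation vector about the tool's x, y, z in degrees, a list of three. A call has 1 to 10 rows; each row is the pose to reach, as a shift and turn from the pose commanded when the call began, along the tool's axes at that moment; what a row does not reach only later rows make up. A row lasts 1/12 s, in which the tool goes at most 41.7 mm and 7.16 degrees, less where a joint would pass 70% of its speed; a pose out of reach is approached as far as the arm can. A call with a gripper value outside its range is refused whole. The fingers move at their own pace and stop on an object; "squeeze" is the grip in N (left out, the last holds). Time passes only in rows, so rows that repeat a pose let the fingers close. It gives the time, the measured TCP pose, the force, the opening and the grip force at its end, in the units of the state.
- get_state(): the state, without advancing time (a new reading comes with each control period).
- read_camera(name): name is "scene" or "side" or "wrist"; returns a dict with "color" (480x640x3 uint8, red, green, blue), "fovy" (degrees; the focal length in pixels is half the picture's height over the tangent of half this angle, whatever the lens; pixels are square), "cx", "cy" (the principal point, pixels), "world_from_camera" (4x4, takes a point from camera to world coordinates); the wrist camera has in their place "tool_from_camera" (4x4, takes a point from camera to tool coordinates, whose origin is the TCP and whose axes are the flange's). Camera axes: x right, y down, z forward; pixel columns grow to the right and rows downward; lengths in m; the calibration is good to about 2 mm. A picture is of the moment at which its call begins: read the wrist's pose just before it. There is no depth.
- hand_in(): hands the job in; it is judged then, once.
Trained networks look in a picture, given as the dict that the camera call returned (one of the last four; its "shot" number tells which), for a name from the list of things; names that differ only in an ending like _2 or _b are one class to them, and where a whole thing is asked for, a point or a joint stands for the part that bears it (a point fixed in the world has none). Each returns a list of dicts, best first, with "p" (0 to 1); they miss things now and then, are a little off and sometimes report something else, mostly with a low value. They report only what shows in the picture. A call takes as long as a camera call. They do not tell look-alikes from the thing itself.
- look_for(target, picture): "point" ([column, row] in pixels, amid what is visible of it).
- tip_of(target, picture): "point" ([column, row] in pixels: a listed point, or the origin of a listed thing).
The state is a dict: "clock": time; "joint_pos": joint angles; "qvel": joint speeds; "tau": joint torques, N m; "tcp_pos": TCP position; "orientation": TCP orientation; "wrist_force": force on the tool from outside, world axes, zero at the start; "ft_torque": the same for the moment, N m; "finger_gap": finger opening in m; "grip_force": force on a finger pad.
Only numpy, scipy, OpenCV 4.12 (cv2) and the standard library are available. Lean on these libraries where they do the work, as an engineer would, in place of code of your own. Each camera call takes 0.05 s, during which the arm holds its last target. There are 200 camera calls.

TASK

The power unit on the goldsmith's bench has tripped. Lift the loose dust cap off its reset port and set it down gently, not dropped, fully seated over the round parking post, then take the stylus out of the wooden block by its handle, reach its rod down through the port and press the recessed button fully down. Finish while still gripping the stylus by the handle and holding the button down, and leave the steel block, jar and hammer where they are.

Things in the scene. Friction and masses are not known exactly. Their poses are not given: they have to be found in the camera images.
- port (a point): Mouth of the reset port: rim centre of an aluminium collar (28 mm outside, round vertical bore 16 mm) standing 10 mm above the flat top of the fixed grey power unit (160 x 220 x 90 mm high), on its mid line, 40 mm from its centre towards the front panel. Axes follow the case: -x to the front panel, z up. The button's face lies 30 mm below this point.
- button (a joint): White recessed reset button, a 14 mm wide disc down inside the port: metres pressed, 0 = out, 0.008 = fully down. A spring pushes it back up: about 2.4 N to start it, 5.6 N fully down; it does not latch. The stylus's own weight does not press it.
- cap_mid (a point): Loose black dust cap, a plain upright cylinder 44 mm across, 50 mm high, about 45 g; this is its centre, 25 mm above its underside; z is its axis, up. Open below: cavity 36 mm wide, 30 mm deep. At the start it stands over the port's collar, its rim on the case top (this point 115 mm above the bench).
- holder_seat (a point): Parking post: fixed round steel base 72 mm across, 6 mm thick, with a short upright post in the middle (26 mm across, 14 mm tall above the base, its top tapering to 18 mm). This point is on the base's upper face, on the axis. A seated cap stands over the post, rim flat on the base, its centre 25 mm above this point.
- stylus_mid (a point): Stylus, about 60 g: dark round wooden handle 18 mm across, 75 mm long, on a steel rod 8 mm across, 60 mm long. This is the handle's middle, 97.5 mm from the rod's tip; z from tip to handle. It starts upright in the middle hole (13 mm) of a fixed wooden block (50 x 130 x 70 mm high, 3 holes): the handle's foot rests on the block, the rod is 60 mm deep in the hole.
- stylus_tip (a point): The lower end of the stylus's rod, on its axis; 97.5 mm from the middle of the handle.
- dapping_block: Bystander: steel block 60 x 60 x 25 mm with small round marks on top; origin under its centre. Leave it alone.
- jar: Bystander: glass jar 56 mm across, 70 mm high; origin under its centre. Leave it alone.
- hammer: Bystander: hammer 220 mm long lying in front of the power unit (robot side). Leave it alone.
Mind the look-alikes: they are no part of the job. Of the things like the part that bears stylus_mid, leave any that is blue; of the rest the larger one is meant.

How it is judged:
By the outcome, as a careful person would: the job done as asked, in the order asked, and still so for the second after the job is handed in, while the arm keeps its last pose, push and grip.
It also fails if it takes over 64 s, if anything falls off the work surface, if the arm or the gripper's body presses on something with over 40 N, if the wrist force passes 120 N, or if a joint passes its speed limit or range.

## Working session

There is one attempt and no reset: what is moved stays moved. The work goes in short steps, Python scripts to look and compute and a tool call to move; the robot and the scene stay as the last step left them, time stands still between calls to the robot, and variables do not carry over. Pictures are saved under pics/ and viewed, at most 10 in all, crops included, and the job is handed in when it is done.

Besides the shell and the picture viewer there is one more tool, called after ">>>" as a command line: name --argument value ..., lists and objects as JSON in quotes. jog_arm: Moves the arm, as the interface text tells. Its arguments: {"type":"object","properties":{"moves":{"type":"array","items":{"type":"object","properties":{"fingers":{"type":"number"},"slide":{"type":"array","items":{"type":"number"}},"angular":{"type":"array","items":{"type":"number"}}}}},"squeeze":{"type":"number"}},"required":["moves"]}

```bash
mkdir -p pics; cat > h.py <<'E'
from workcell import *
import numpy as np, cv2
from scipy.spatial.transform import Rotation as R
def T_tool(s):
    q=s["orientation"]; T=np.eye(4); T[:3,:3]=R.from_quat([q[1],q[2],q[3],q[0]]).as_matrix(); T[:3,3]=s["tcp_pos"]; return T
def cam(name):
    s=get_state(); p=read_camera(name)
    p["W"]=T_tool(s)@p["tool_from_camera"] if name=="wrist" else np.array(p["world_from_camera"])
    return p
def ray(p,px):
    f=240/np.tan(np.radians(p["fovy"])/2)
    d=p["W"][:3,:3]@np.array([(px[0]-p["cx"])/f,(px[1]-p["cy"])/f,1]); return p["W"][:3,3],d/np.linalg.norm(d)
def atz(p,px,z):
    o,d=ray(p,px); return o+d*(z-o[2])/d[2]
def tri(l):
    A=0;b=0
    for p,px in l:
        o,d=ray(p,px); M=np.eye(3)-np.outer(d,d); A=A+M; b=b+M@o
    return np.linalg.solve(A,b)
def proj(p,X):
    f=240/np.tan(np.radians(p["fovy"])/2)
    c=np.linalg.inv(p["W"])@np.append(X,1); return np.array([p["cx"]+f*c[0]/c[2],p["cy"]+f*c[1]/c[2]])
def save(p,n,crop=None,k=1):
    im=p["color"][:,:,::-1]
    if crop: a,b,c,d=crop; im=im[b:d,a:c]
    cv2.imwrite("pics/"+n,cv2.resize(im,None,fx=k,fy=k,interpolation=cv2.INTER_CUBIC))
E
cat > a.py <<'E'
from h import *
np.set_printoptions(precision=4,suppress=True)
P={n:cam(n) for n in("scene","side","wrist")}
for n,p in P.items():
    save(p,n+"0.png"); print(n,p["fovy"],p["W"][:3,3])
    for t in("port","cap_mid","holder_seat","stylus_mid","stylus_tip","dapping_block","jar","hammer"):
        print(t,[(np.round(d["point"]),round(d["p"],2)) for d in tip_of(t,p)][:4])
print(get_state())
E
python3 a.py
```

```text
scene 53.242900331476335 [0.9446 0.5192 0.8514]
port [(array([272., 246.]), 0.84)]
cap_mid [(array([272., 244.]), 0.78)]
holder_seat [(array([271., 245.]), 0.51), (array([264., 197.]), 0.47)]
stylus_mid [(array([485., 286.]), 0.87), (array([457., 304.]), 0.81), (array([429., 342.]), 0.78)]
stylus_tip [(array([474., 312.]), 0.57), (array([430., 363.]), 0.44), (array([172., 211.]), 0.2)]
dapping_block [(array([398., 455.]), 0.75)]
jar []
hammer [(array([348., 257.]), 0.87)]
side 47.004373318397924 [ 0.3282 -1.1365  0.8257]
port [(array([349., 248.]), 0.73), (array([429., 380.]), 0.52)]
cap_mid [(array([346., 238.]), 0.77)]
holder_seat []
stylus_mid [(array([291., 192.]), 0.69), (array([264., 186.]), 0.59), (array([231., 189.]), 0.59), (array([311., 355.]), 0.41)]
stylus_tip [(array([292., 211.]), 0.51), (array([235., 217.]), 0.51)]
dapping_block [(array([339., 195.]), 0.51)]
jar [(array([427., 378.]), 0.65)]
hammer [(array([279., 273.]), 0.65)]
wrist 64.67558096558365 [0.5742 0.0667 0.3728]
port []
cap_mid [(array([334., 316.]), 0.56)]
holder_seat []
stylus_mid []
stylus_tip []
dapping_block []
jar []
hammer [(array([160., 207.]), 0.64)]
{'clock': 1.35, 'joint_pos': array([-0.1396,  0.3132,  0.0461,  1.3036,  0.    ,  1.4312]), 'qvel': array([ 0.0017,  0.0007, -0.0001,  0.0001, -0.0008,  0.0006]), 'tau': array([  0.0011, -48.0457,  29.8813,   0.0001,  -0.0001,   0.    ]), 'tcp_pos': array([ 0.575 , -0.    ,  0.2423]), 'orientation': array([0.    , 0.7071, 0.7071, 0.    ]), 'wrist_force': array([0.2859, 0.5098, 0.2601]), 'ft_torque': array([-0.0361, -0.017 , -0.0067]), 'grip_force': 0.0, 'finger_gap': 0.08548383170550122}
```

View pics/scene0.png

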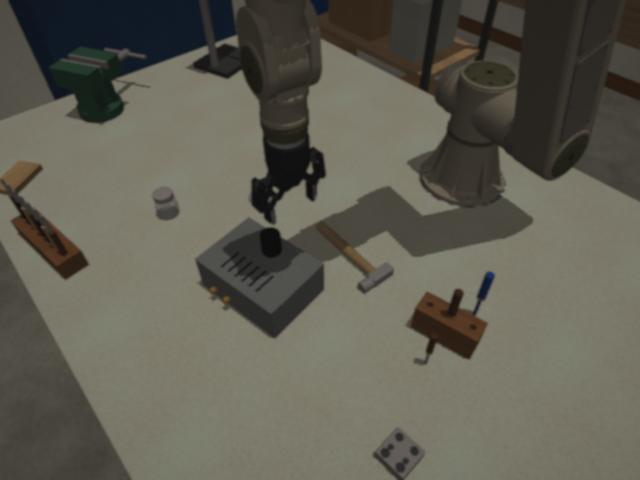

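View pics/side0.png

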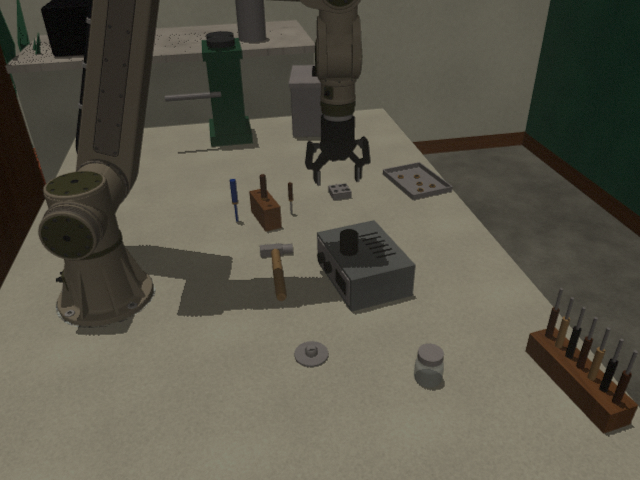

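View pics/wrist0.png

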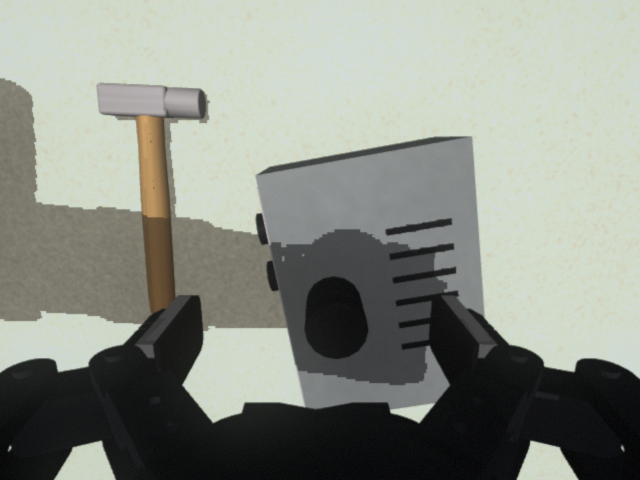

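```bash
cat > b.py <<'E'
from h import *
np.set_printoptions(precision=4,suppress=True)
s=cam("scene");d=cam("side");w=cam("wrist")
print("cap tri",tri([(s,(272,244)),(d,(346,238))]),"z",atz(s,(272,244),.115),atz(d,(346,238),.115),"wrist",atz(w,(334,316),.115))
# cap top in wrist: ellipse of the top
print("post",atz(d,(311.5,354),.006))
for n,a,b in(("blue",(485,286),(235,190)),("blk",(457,304),(263.5,186)),("small",(431,346),(291,192))): print(n,tri([(s,a),(d,b)]),atz(s,a,.1075),atz(d,b,.1075))
print("jar",atz(d,(428,385),0),"blockcorners",[atz(s,q,.07) for q in((425,294),(486,322),(475,334),(413,307))])
print("case",[atz(w,q,.09) for q in((258,175),(471,137),(304,408))])
print("hammer",[atz(w,q,.02) for q in((98,84),(205,105),(160,310))])
c=s["color"][255:385,390:510,::-1]; e=d["color"][165:245,215:315,::-1]
A=cv2.resize(c,(480,520),interpolation=2);B=cv2.resize(e,(310,248),interpolation=2);C=np.zeros((520,790,3),np.uint8);C[:,:480]=A;C[:248,480:]=B
cv2.imwrite("pics/sty.png",C)
E
python3 b.py
```

```text
cap tri [ 0.5875 -0.0533  0.1181] z [ 0.5903 -0.0566  0.115 ] [ 0.585 -0.046  0.115] wrist [ 0.5877 -0.0623  0.115 ]
post [ 0.453  -0.3036  0.006 ]
blue [0.3373 0.2943 0.1003] [0.3428 0.2965 0.1075] [0.3374 0.2799 0.1075]
blk [0.4183 0.2876 0.1078] [0.4168 0.2877 0.1075] [0.4192 0.2868 0.1075]
small [0.5    0.3038 0.07  ] [0.5218 0.3141 0.1075] [0.4912 0.2328 0.1075]
jar [ 0.6628 -0.4268  0.    ] blockcorners [array([0.419 , 0.2189, 0.07  ]), array([0.3819, 0.3383, 0.07  ]), array([0.4191, 0.3409, 0.07  ]), array([0.4605, 0.2242, 0.07  ])]
case [array([0.5314, 0.0397, 0.09  ]), array([0.6864, 0.0667, 0.09  ]), array([ 0.5636, -0.1634,  0.09  ])]
hammer [array([0.3846, 0.1116, 0.02  ]), array([0.4765, 0.0942, 0.02  ]), array([ 0.4156, -0.1029,  0.02  ])]
```

View pics/sty.png

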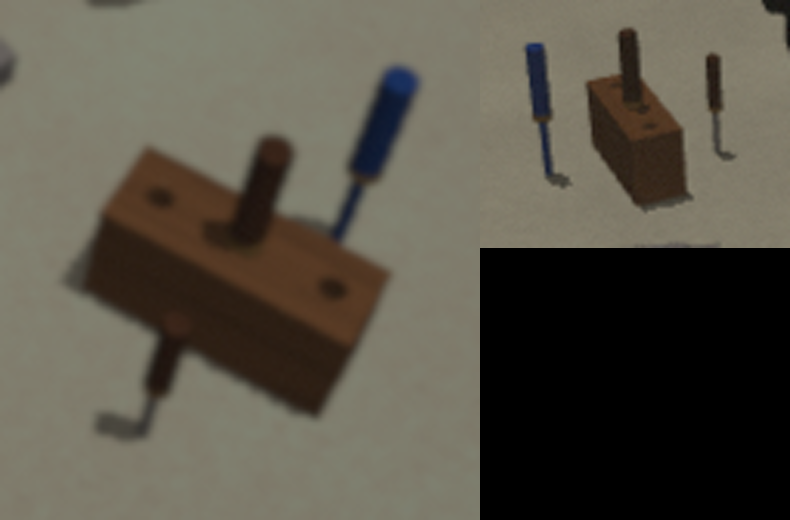

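Stylus candidates in the scene view are the blue one at (485,286), which is excluded, the small brown one at (430,345), and the larger brown one in the block at (457,304). The last fits the description, and the crop confirms it stands in the middle hole. The cap is at about (0.588, -0.062), which agrees with the case geometry. The post is at about (0.453, -0.304).

>>> jog_arm --moves '[{"fingers": 0, "slide": [-31, 6, 20], "angular": [0, 0, 0]}, {"fingers": 0, "slide": [-62, 13, 50], "angular": [0, 0, 0]}, {"fingers": 0, "slide": [-62, 13, 50], "angular": [0, 0, 0]}, {"fingers": 0, "slide": [-62, 13, 50], "angular": [0, 0, 0]}, {"fingers": 0, "slide": [-62, 13, 50], "angular": [0, 0, 0]}]'

```text
clock: 1.92
tcp_pos: [0.5878, -0.062, 0.1924]
orientation: [-0.0, 0.707, 0.707, -0.0]
wrist_force: [-0.4, 0.4, 0.5]
finger_gap: 0.0854
grip_force: 0.0
```

```bash
cat > c.py <<'E'
from h import *
np.set_printoptions(precision=4,suppress=True)
w=cam("wrist"); save(w,"w1.png"); print(get_state()["tcp_pos"])
for t in("cap_mid","port"): print(t,[(np.round(q["point"]),q["p"]) for q in tip_of(t,w)])
print(proj(w,[.588,-.062,.115]),proj(w,[.588,-.062,.14]),[proj(w,[.588+a,-.062,.14]) for a in(-.022,.022)])
g=w["color"].mean(2); print(np.array2string(g[200:480:10,200:480:10].astype(int)))
E
python3 c.py
```

```text
[ 0.5883 -0.0616  0.1931]
cap_mid [(array([316., 259.]), 0.6)]
port []
[317.5479 256.9203] [317.7032 271.7489] [array([274.8678, 271.7962]), array([360.5554, 271.7015])]
[[231 231 231 230 227 162 159 161 161 164 157 156 162 165 163 163 164 162
  159 163 159 160 158 157 159 155  90  45]
 [216 230 227 227  46 160 160 162 162 163 157 155 151 163 163 161 163 161
  160 162  73  47  41  42  43 123 157 157]
 [142 139 225 232  54 160 160 156 159 162  31  29  32  30  66 160 161 160
  158 158 154 156 157 155 158 156 158 157]
 [137 142 141 138  61 163 159 159 158  32  28  29  34  27  27 160 161 158
  159 159 157 155 155 153 156 155 150  63]
 [141 137 135 138 138 162 153 156 156  36  42  42  40  39  37  26  84 110
  153 155 150  72  37  36  40  55 135 156]
 [137 140 143 142 135 132  84 155  35  40  40  37  38  26  26  26  81  83
   83 153 138 153 153 153 155 156 155 154]
 [143 140 138 140 141 141  81  83  35  38  36  25  23  23  23  24  83  80
   84  82  82  80  83 152  85  92 110  62]
 [135 140 140 138 143 133  82  81  31  26  21  20  22  19  20  20  75  80
   82  81  78  36  27  26  27  57 154
[... 1646 characters left out ...]
 31  83  60  34  33  33  34  31  28  26  25  24  21  25  23  26  26  21
   22  25  22  33 204  20  20  20  18  16]
 [ 29  29  26  29  32  29  30  27  26  23  23  23  20  19  21  20  21  21
   22  20  22  19  19  18  17  17  23  16]
 [ 21  22  26  25  27  25  24  26  21  19  22  19  20  18  17  19  19  19
   18  17  20  18  15  16  15  16  16  16]
 [ 20  21  20  22  23  21  21  21  19  21  17  17  18  15  14  14  16  17
   16  16  16  17  17  14  13  15  13  13]
 [ 19  18  17  20  19  20  17  17  17  16  16  16  16  15  16  14  14  15
   13  18  16  15  14  14  16  16  10  12]
 [ 15  15  12  16  16  15  16  13  16  15  14  14  12  13  10  14  12  13
   14  14  16  11  15  13  12  13  14  13]]
```

The wrist view puts the cap's top at columns 275 to 358, where I predicted it. I'll descend and grip.

>>> jog_arm --moves '[{"fingers": 0, "slide": [0, 0, 35], "angular": [0, 0, 0]}, {"fingers": 0.2, "slide": [0, 0, 74], "angular": [0, 0, 0]}, {"fingers": 0.2, "slide": [0, 0, 74], "angular": [0, 0, 0]}, {"fingers": 1, "slide": [0, 0, 74], "angular": [0, 0, 0]}, {"fingers": 1, "slide": [0, 0, 74], "angular": [0, 0, 0]}, {"fingers": 1, "slide": [0, 0, 74], "angular": [0, 0, 0]}, {"fingers": 1, "slide": [0, 0, 74], "angular": [0, 0, 0]}, {"fingers": 1, "slide": [0, 0, 74], "angular": [0, 0, 0]}, {"fingers": 1, "slide": [0, 0, 74], "angular": [0, 0, 0]}]' --squeeze 30

```text
clock: 2.82
tcp_pos: [0.5897, -0.0623, 0.1207]
orientation: [0.002, 0.707, 0.707, 0.001]
wrist_force: [-0.0, 1.8, 7.1]
finger_gap: 0.0429
grip_force: 31.2
```

>>> jog_arm --moves '[{"fingers": 1, "slide": [0, 0, -25], "angular": [0, 0, 0]}, {"fingers": 1, "slide": [0, 0, -60], "angular": [0, 0, 0]}, {"fingers": 1, "slide": [-10, -5, -80], "angular": [0, 0, 0]}, {"fingers": 1, "slide": [-45, -20, -80], "angular": [0, 0, 0]}, {"fingers": 1, "slide": [-80, -35, -80], "angular": [0, 0, 0]}, {"fingers": 1, "slide": [-115, -50, -80], "angular": [0, 0, 0]}, {"fingers": 1, "slide": [-150, -65, -80], "angular": [0, 0, 0]}, {"fingers": 1, "slide": [-185, -80, -80], "angular": [0, 0, 0]}, {"fingers": 1, "slide": [-220, -95, -80], "angular": [0, 0, 0]}, {"fingers": 1, "slide": [-255, -110, -80], "angular": [0, 0, 0]}]'

```text
clock: 3.65
tcp_pos: [0.4772, -0.3187, 0.1992]
orientation: [0.001, 0.707, 0.707, 0.0]
wrist_force: [1.3, -0.1, -0.4]
finger_gap: 0.0432
grip_force: 30.9
```

>>> jog_arm --moves '[{"fingers": 1, "slide": [-30, -13, 0], "angular": [0, 0, 0]}, {"fingers": 1, "slide": [-55, -25, 0], "angular": [0, 0, 0]}, {"fingers": 1, "slide": [-55, -25, 0], "angular": [0, 0, 0]}, {"fingers": 1, "slide": [-55, -25, 0], "angular": [0, 0, 0]}, {"fingers": 1, "slide": [-55, -25, 0], "angular": [0, 0, 0]}]'

```text
clock: 4.07
tcp_pos: [0.453, -0.3718, 0.1986]
orientation: [0.0, 0.707, 0.707, 0.0]
wrist_force: [-0.2, 0.8, -1.1]
finger_gap: 0.0434
grip_force: 30.9
```

```bash
cat > d.py <<'E'
from h import *
np.set_printoptions(precision=4,suppress=True)
P={n:cam(n) for n in("scene","side","wrist")}; print(get_state()["tcp_pos"],get_state()["finger_gap"])
im=[]
for n,p in P.items():
    for t,z in (("port",.1),("holder_seat",.006),("cap_mid",.146)): print(n,t,[(np.round(q["point"]),round(q["p"],2),atz(p,q["point"],z)) for q in tip_of(t,p)])
a=P["wrist"]["color"];b=P["scene"]["color"][140:300,180:340];c=P["side"]["color"][200:390,250:410]
C=np.zeros((480,800,3),np.uint8);C[:,:320]=cv2.resize(a,(320,240)).repeat(1,0)[:0].shape and 0
C[:240,:320]=cv2.resize(a,(320,240));C[:480,320:800]=cv2.resize(b,(480,480),interpolation=2);C[240:,:202]=cv2.resize(c,(202,240),interpolation=2)
cv2.imwrite("pics/d1.png",C[:,:,::-1])
E
python3 d.py
```

```text
[ 0.4536 -0.3708  0.1985] 0.043238668655176775
scene port [(array([272., 247.]), 0.57, array([ 0.588 , -0.0602,  0.1   ]))]
scene holder_seat [(array([262., 198.]), 0.89, array([ 0.4616, -0.2884,  0.006 ])), (array([237., 126.]), 0.54, array([ 0.3237, -0.6087,  0.006 ]))]
scene cap_mid [(array([238., 122.]), 0.6, array([ 0.4159, -0.4336,  0.146 ]))]
side port [(array([352., 249.]), 0.83, array([ 0.593 , -0.0721,  0.1   ]))]
side holder_seat [(array([312., 353.]), 0.75, array([ 0.4538, -0.3014,  0.006 ]))]
side cap_mid [(array([312., 305.]), 0.84, array([ 0.4563, -0.3144,  0.146 ]))]
wrist port []
wrist holder_seat [(array([318., 126.]), 0.72, array([ 0.4545, -0.295 ,  0.006 ]))]
wrist cap_mid [(array([315., 314.]), 0.88, array([ 0.4524, -0.3949,  0.146 ]))]
```

View pics/d1.png

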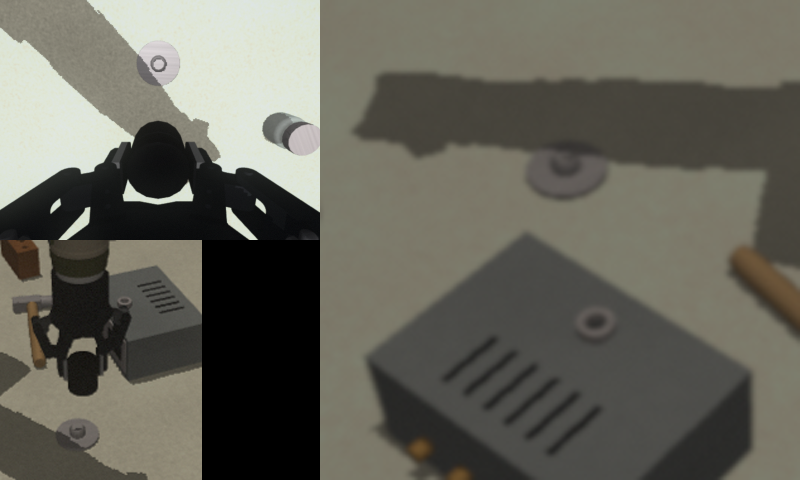

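```bash
cat > e.py <<'E'
from h import *
np.set_printoptions(precision=4,suppress=True)
P={n:cam(n) for n in("scene","side","wrist")}; s,d,w=P["scene"],P["side"],P["wrist"]; st=get_state();print(st["tcp_pos"])
print("post tri",tri([(s,(262,198)),(d,(312,353)),(w,(318,126))]),tri([(d,(312,353)),(w,(318,126))]))
print("cap tri",tri([(s,(238,122)),(d,(312,305)),(w,(315,314))]),"w",atz(w,(315,314),.195))
print("port tri",tri([(s,(272,247)),(d,(352,249))]))
# base disc in wrist: fit the outline ellipse by edges near prediction
g=cv2.cvtColor(w["color"],cv2.COLOR_RGB2GRAY)
cv2.imwrite("pics/e.png",cv2.resize(w["color"][70:190,250:390,::-1],None,fx=4,fy=4,interpolation=2))
from scipy.optimize import minimize
gm=cv2.GaussianBlur(cv2.magnitude(cv2.Sobel(g,5,1,0),cv2.Sobel(g,5,0,1)),(0,0),1.5)
th=np.linspace(0,2*np.pi,120)
def score(p,x,y,z,r,gm):
    q=np.array([proj(p,[x+r*np.cos(t),y+r*np.sin(t),z]) for t in th]).astype(np.float32)
    return cv2.remap(gm,q[None,:,0],q[None,:,1],1).clip(0,60).mean()
best=max((score(w,x,y,.006,.036,gm),x,y) for x in np.arange(.446,.463,.001) for y in np.arange(-.306,-.286,.001)); print("disc",best)
for n,p in (("scene",s),("side",d)):
    g=cv2.cvtColor(p["color"],cv2.COLOR_RGB2GRAY); k=cv2.GaussianBlur(cv2.magnitude(cv2.Sobel(g,5,1,0),cv2.Sobel(g,5,0,1)),(0,0),1)
    print(n,"disc",max((score(p,x,y,.006,.036,k),x,y) for x in np.arange(.446,.463,.001) for y in np.arange(-.306,-.286,.001)))
    print(n,"collar",max((score(p,x,y,.1,.014,k),x,y) for x in np.arange(.580,.598,.001) for y in np.arange(-.072,-.052,.001)))
E
python3 e.py
```

```text
[ 0.453  -0.372   0.1983]
post tri [ 0.4552 -0.2958 -0.0001] [ 0.4546 -0.2964  0.0016]
cap tri [ 0.4494 -0.3719  0.1926] w [ 0.452  -0.3716  0.195 ]
port tri [ 0.5909 -0.0653  0.0963]
disc (np.float32(53.492825), np.float64(0.453), np.float64(-0.297))
scene disc (np.float32(54.747093), np.float64(0.461), np.float64(-0.29))
scene collar (np.float32(45.48143), np.float64(0.589), np.float64(-0.061999999999999986))
side disc (np.float32(52.998165), np.float64(0.451), np.float64(-0.299))
side collar (np.float32(60.0), np.float64(0.586), np.float64(-0.06999999999999999))
```

>>> jog_arm --moves '[{"fingers": 1, "slide": [38, 1, 20], "angular": [0, 0, 0]}, {"fingers": 1, "slide": [75, 1, 40], "angular": [0, 0, 0]}, {"fingers": 1, "slide": [75, 1, 75], "angular": [0, 0, 0]}, {"fingers": 1, "slide": [75, 1, 105], "angular": [0, 0, 0]}, {"fingers": 1, "slide": [75, 1, 130], "angular": [0, 0, 0]}, {"fingers": 1, "slide": [75, 1, 140], "angular": [0, 0, 0]}, {"fingers": 1, "slide": [75, 1, 150], "angular": [0, 0, 0]}, {"fingers": 1, "slide": [75, 1, 150], "angular": [0, 0, 0]}, {"fingers": 1, "slide": [75, 1, 150], "angular": [0, 0, 0]}]'

```text
clock: 5.57
tcp_pos: [0.4545, -0.2976, 0.0489]
orientation: [0.0, 0.707, 0.707, 0.0]
wrist_force: [0.2, -0.2, 0.2]
finger_gap: 0.0432
grip_force: 30.9
```

>>> jog_arm --moves '[{"fingers": 1, "slide": [0, 0, 2], "angular": [0, 0, 0]}, {"fingers": 1, "slide": [0, 0, 4], "angular": [0, 0, 0]}, {"fingers": 1, "slide": [0, 0, 6], "angular": [0, 0, 0]}, {"fingers": 1, "slide": [0, 0, 8], "angular": [0, 0, 0]}, {"fingers": 1, "slide": [0, 0, 9], "angular": [0, 0, 0]}, {"fingers": 1, "slide": [0, 0, 10], "angular": [0, 0, 0]}, {"fingers": 1, "slide": [0, 0, 10], "angular": [0, 0, 0]}]'

```text
clock: 6.15
tcp_pos: [0.4539, -0.2969, 0.0381]
orientation: [-0.0, 0.707, 0.707, 0.0]
wrist_force: [-0.4, 0.4, -0.8]
finger_gap: 0.0432
grip_force: 30.9
```

>>> jog_arm --moves '[{"fingers": 1, "slide": [0, 0, 1], "angular": [0, 0, 0]}, {"fingers": 1, "slide": [0, 0, 1.5], "angular": [0, 0, 0]}, {"fingers": 1, "slide": [0, 0, 2], "angular": [0, 0, 0]}, {"fingers": 1, "slide": [0, 0, 2], "angular": [0, 0, 0]}, {"fingers": 1, "slide": [0, 0, 2], "angular": [0, 0, 0]}]'

```text
clock: 6.57
tcp_pos: [0.4541, -0.297, 0.0367]
orientation: [0.0, 0.707, 0.707, 0.0]
wrist_force: [-1.4, 1.4, 4.0]
finger_gap: 0.0435
grip_force: 31.3
```

```bash
cat > f.py <<'E'
from h import *
d=cam("side"); save(d,"f1.png",(250,270,380,390),5); s=get_state(); print(s["tcp_pos"],s["wrist_force"])
print([proj(d,[.4535,-.297,z]) for z in (.006,.056)], proj(d,[.4175,-.297,.006]),proj(d,[.4895,-.297,.006]),proj(d,[.4535,-.333,.006]))
E
python3 f.py
```

```text
[ 0.45407547 -0.29705143  0.03671987] [-2.24127104  1.03445309  5.6682277 ]
[array([311.18761855, 351.75019013]), array([310.56250922, 333.83667964])] [294.20010999 354.1857928 ] [328.03296746 349.33496977] [314.22021459 364.00631685]
```

View pics/f1.png

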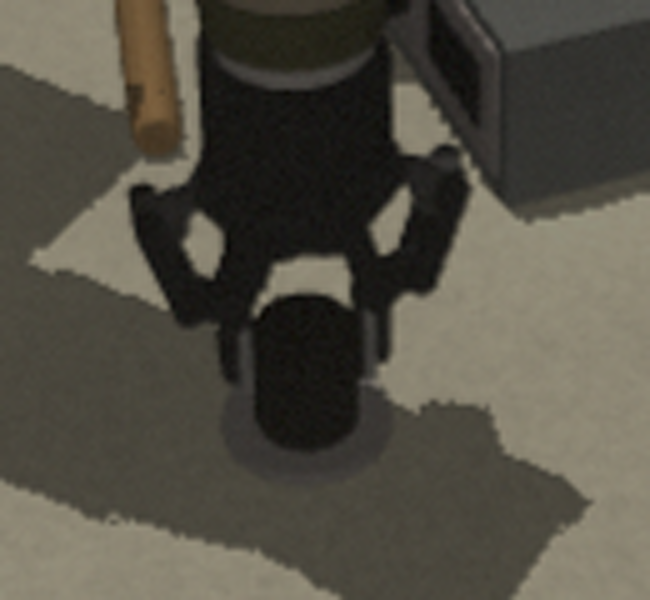

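The crop shows the cap centred on the round base. Contact came at exactly the seated height, TCP z 0.0367, so I'll release and rise.

>>> jog_arm --moves '[{"fingers": 0.3, "slide": [0, 0, 0], "angular": [0, 0, 0]}, {"fingers": 0, "slide": [0, 0, 0], "angular": [0, 0, 0]}, {"fingers": 0, "slide": [0, 0, 0], "angular": [0, 0, 0]}, {"fingers": 0, "slide": [0, 0, 0], "angular": [0, 0, 0]}, {"fingers": 0, "slide": [0, 0, 0], "angular": [0, 0, 0]}]'

```text
clock: 7.03
tcp_pos: [0.454, -0.297, 0.0361]
orientation: [-0.0, 0.707, 0.707, 0.0]
wrist_force: [-0.4, -0.6, -0.3]
finger_gap: 0.0853
grip_force: 0.0
```

>>> jog_arm --moves '[{"fingers": 0, "slide": [0, 0, -35], "angular": [0, 0, 0]}, {"fingers": 0, "slide": [0, 0, -75], "angular": [0, 0, 0]}, {"fingers": 0, "slide": [0, 0, -115], "angular": [0, 0, 0]}, {"fingers": 0, "slide": [35, 0, -135], "angular": [0, 0, 0]}, {"fingers": 0, "slide": [72, 0, -150], "angular": [0, 0, 0]}, {"fingers": 0, "slide": [110, 0, -165], "angular": [0, 0, 0]}, {"fingers": 0, "slide": [150, 0, -170], "angular": [0, 0, 0]}, {"fingers": 0, "slide": [190, 0, -175], "angular": [0, 0, 0]}, {"fingers": 0, "slide": [230, 0, -180], "angular": [0, 0, 0]}, {"fingers": 0, "slide": [270, 0, -184], "angular": [0, 0, 0]}]'

```text
clock: 7.87
tcp_pos: [0.4538, -0.0253, 0.2209]
orientation: [0.0, 0.707, 0.707, 0.0]
wrist_force: [0.8, 0.2, 0.8]
finger_gap: 0.0852
grip_force: 0.0
```

>>> jog_arm --moves '[{"fingers": 0, "slide": [35, 0, 0], "angular": [0, 0, -6]}, {"fingers": 0, "slide": [70, -6, 0], "angular": [0, 0, -12]}, {"fingers": 0, "slide": [105, -12, 0], "angular": [0, 0, -18]}, {"fingers": 0, "slide": [140, -16, 0], "angular": [0, 0, -24]}, {"fingers": 0, "slide": [175, -20, 0], "angular": [0, 0, -30]}, {"fingers": 0, "slide": [210, -24, 0], "angular": [0, 0, -36]}, {"fingers": 0, "slide": [245, -28, 0], "angular": [0, 0, -42]}, {"fingers": 0, "slide": [280, -32, 0], "angular": [0, 0, -48]}, {"fingers": 0, "slide": [300, -36, 0], "angular": [0, 0, -54]}, {"fingers": 0, "slide": [315, -36, 0], "angular": [0, 0, -60]}]'

```text
clock: 8.7
tcp_pos: [0.4169, 0.2903, 0.2201]
orientation: [-0.0, 0.255, 0.967, 0.0]
wrist_force: [0.8, -0.5, -0.4]
finger_gap: 0.0854
grip_force: 0.0
```

>>> jog_arm --moves '[{"fingers": 0, "angular": [0, 0, -6], "slide": [0, 0, 0]}, {"fingers": 0.3, "angular": [0, 0, -12], "slide": [0, 0, 0]}, {"fingers": 0.3, "angular": [0, 0, -18], "slide": [0, 0, 0]}, {"fingers": 0.3, "angular": [0, 0, -24], "slide": [0, 0, 0]}, {"fingers": 0.3, "angular": [0, 0, -30], "slide": [0, 0, 0]}, {"fingers": 0.3, "angular": [0, 0, -30], "slide": [0, 0, 0]}, {"fingers": 0.3, "angular": [0, 0, -30], "slide": [0, 0, 0]}]'

```text
clock: 9.28
tcp_pos: [0.418, 0.288, 0.2202]
orientation: [-0.0, 0.001, 1.0, -0.0]
wrist_force: [-0.8, 1.0, -0.3]
finger_gap: 0.0596
grip_force: 0.0
```

```bash
cat > g.py <<'E'
from h import *
np.set_printoptions(precision=4,suppress=True)
P={n:cam(n) for n in("scene","side","wrist")}; st=get_state();print(st["clock"],st["tcp_pos"],st["orientation"],st["finger_gap"],st["joint_pos"])
for n,p in P.items(): print(n,[(np.round(q["point"]),round(q["p"],2),atz(p,q["point"],.1075)) for q in tip_of("stylus_mid",p)])
w=P["wrist"]; print(proj(w,[.418,.2875,.1075]),proj(w,[.418,.2875,.145]))
s=P["side"]; print("cap",[(q["point"],q["p"],atz(s,q["point"],.031)) for q in tip_of("cap_mid",s)])
C=np.zeros((480,760,3),np.uint8);C[:,:640]=w["color"];C[:120,640:]=s["color"][290:410,250:370];C[120:240,640:]=P["scene"]["color"][140:260,200:320]
cv2.imwrite("pics/g1.png",C[:,:,::-1])
E
python3 g.py
```

```text
9.4333 [0.418  0.288  0.2203] [0.    0.001 1.    0.   ] 0.05972147744190148 [ 0.4449  0.191  -0.1692  1.2106  0.      0.4469]
scene [(array([486., 289.]), 0.8, array([0.3474, 0.3026, 0.1075])), (array([454., 303.]), 0.55, array([0.4196, 0.282 , 0.1075])), (array([429., 346.]), 0.45, array([0.5249, 0.3122, 0.1075]))]
side [(array([233., 191.]), 0.7, array([0.3313, 0.2731, 0.1075])), (array([290., 192.]), 0.69, array([0.4873, 0.2318, 0.1075])), (array([262., 191.]), 0.45, array([0.4117, 0.2575, 0.1075]))]
wrist [(array([332., 325.]), 0.88, array([0.4807, 0.3006, 0.1075])), (array([312., 241.]), 0.87, array([0.4185, 0.2867, 0.1075])), (array([324., 108.]), 0.55, array([0.3345, 0.2944, 0.1075]))]
[313.1575 239.8205] [312.6909 256.9191]
cap [([310.5, 341.2], 0.8, array([ 0.4536, -0.2918,  0.031 ]))]
```

View pics/g1.png

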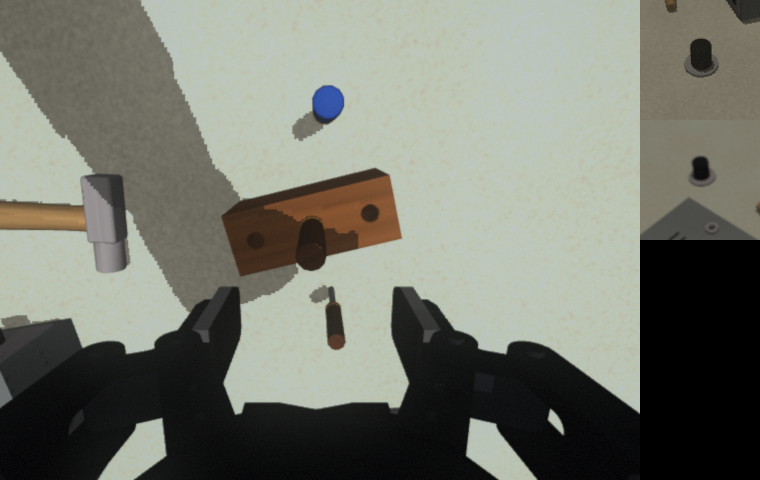

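The wrist view shows the larger brown handle's top at (312,257), where I predicted it. The cap is seated on the base in both overview crops. I'll descend and grip.

>>> jog_arm --moves '[{"fingers": 0.3, "slide": [0, -0.5, 35], "angular": [0, 0, 0]}, {"fingers": 0.3, "slide": [0, -0.5, 75], "angular": [0, 0, 0]}, {"fingers": 0.3, "slide": [0, -0.5, 116], "angular": [0, 0, 0]}, {"fingers": 0.3, "slide": [0, -0.5, 116], "angular": [0, 0, 0]}, {"fingers": 1, "slide": [0, -0.5, 116], "angular": [0, 0, 0]}, {"fingers": 1, "slide": [0, -0.5, 116], "angular": [0, 0, 0]}, {"fingers": 1, "slide": [0, -0.5, 116], "angular": [0, 0, 0]}, {"fingers": 1, "slide": [0, -0.5, 116], "angular": [0, 0, 0]}, {"fingers": 1, "slide": [0, -0.5, 116], "angular": [0, 0, 0]}, {"fingers": 1, "slide": [0, -0.5, 116], "angular": [0, 0, 0]}]' --squeeze 70

```text
clock: 10.47
tcp_pos: [0.4201, 0.2879, 0.107]
orientation: [0.003, 0.0, 1.0, 0.0]
wrist_force: [1.5, -2.1, 6.5]
finger_gap: 0.0165
grip_force: 68.0
```

>>> jog_arm --moves '[{"fingers": 1, "slide": [0, 0, 0], "angular": [0, 0, 0]}, {"fingers": 1, "slide": [0, 0, 0], "angular": [0, 0, 0]}, {"fingers": 1, "slide": [0, 0, -2], "angular": [0, 0, 0]}, {"fingers": 1, "slide": [0, 0, -2], "angular": [0, 0, 0]}]'

```text
clock: 10.8
tcp_pos: [0.4191, 0.2876, 0.1078]
orientation: [0.001, 0.0, 1.0, 0.0]
wrist_force: [0.7, -2.7, -0.2]
finger_gap: 0.0166
grip_force: 68.2
```

>>> jog_arm --moves '[{"fingers": 1, "slide": [0, 0, -25], "angular": [0, 0, 0]}, {"fingers": 1, "slide": [0, 0, -60], "angular": [0, 0, 0]}, {"fingers": 1, "slide": [0, 0, -95], "angular": [0, 0, 0]}, {"fingers": 1, "slide": [0, -10, -120], "angular": [0, 0, 0]}, {"fingers": 1, "slide": [-17, -45, -120], "angular": [0, 0, 0]}, {"fingers": 1, "slide": [-34, -80, -120], "angular": [0, 0, 0]}, {"fingers": 1, "slide": [-51, -115, -120], "angular": [0, 0, 0]}, {"fingers": 1, "slide": [-68, -150, -120], "angular": [0, 0, 0]}, {"fingers": 1, "slide": [-85, -185, -120], "angular": [0, 0, 0]}, {"fingers": 1, "slide": [-102, -220, -120], "angular": [0, 0, 0]}]'

```text
clock: 11.63
tcp_pos: [0.5205, 0.0662, 0.2267]
orientation: [0.0, -0.0, 1.0, 0.001]
wrist_force: [0.2, -0.2, -0.8]
finger_gap: 0.0165
grip_force: 68.9
```

>>> jog_arm --moves '[{"fingers": 1, "slide": [-17, -35, 0], "angular": [0, 0, 0]}, {"fingers": 1, "slide": [-34, -70, 0], "angular": [0, 0, 0]}, {"fingers": 1, "slide": [-51, -105, 0], "angular": [0, 0, 0]}, {"fingers": 1, "slide": [-69, -130, 0], "angular": [0, 0, 0]}, {"fingers": 1, "slide": [-69, -130, 0], "angular": [0, 0, 0]}, {"fingers": 1, "slide": [-69, -130, 0], "angular": [0, 0, 0]}, {"fingers": 1, "slide": [-69, -130, 0], "angular": [0, 0, 0]}]'

```text
clock: 12.22
tcp_pos: [0.5885, -0.0621, 0.226]
orientation: [-0.001, 0.0, 1.0, 0.001]
wrist_force: [0.1, 0.6, -1.2]
finger_gap: 0.0166
grip_force: 68.9
```

```bash
cat > i.py <<'E'
from h import *
np.set_printoptions(precision=4,suppress=True)
P={n:cam(n) for n in("scene","side","wrist")}; st=get_state();print(st["clock"],st["tcp_pos"],st["orientation"],st["wrist_force"])
for n,p in P.items():
  for t in("stylus_tip","stylus_mid","port"): print(n,t,[(np.round(q["point"],1),round(q["p"],2)) for q in tip_of(t,p)])
  x=st["tcp_pos"]; print(" exp tip",proj(p,x-[0,0,.0942]),"port",proj(p,[.589,-.062,.1]))
C=np.zeros((600,800,3),np.uint8)
C[:300,:400]=cv2.resize(P["wrist"]["color"],(400,300))
C[:,400:]=cv2.resize(P["scene"]["color"][190:290,235:302],(400,600),interpolation=2)
C[300:,:400]=cv2.resize(P["side"]["color"][200:275,300:400],(400,300),interpolation=2)
cv2.imwrite("pics/i1.png",C[:,:,::-1])
E
python3 i.py
```

```text
12.3667 [ 0.5885 -0.0611  0.2266] [-0.     -0.0008  1.      0.0002] [-0.0884 -1.4123 -0.9997]
scene stylus_tip [(array([473.5, 309.9]), 0.54), (array([273.3, 241.8]), 0.5), (array([426.4, 364.9]), 0.49)]
scene stylus_mid [(array([268.8, 205.2]), 0.7), (array([485.5, 287.9]), 0.69), (array([430.2, 345.6]), 0.51)]
scene port [(array([270.9, 248.2]), 0.84)]
 exp tip [270.6597 236.6857] port [271.5352 247.0538]
side stylus_tip [(array([345.8, 239. ]), 0.59), (array([288.2, 211.1]), 0.5), (array([235.3, 220.6]), 0.5)]
side stylus_mid [(array([233.4, 191.1]), 0.7), (array([347.1, 200.9]), 0.46), (array([290.2, 189.4]), 0.4)]
side port [(array([347.6, 249.7]), 0.84)]
 exp tip [348.9436 234.9792] port [349.0832 246.6176]
wrist stylus_tip []
wrist stylus_mid [(array([316. , 315.5]), 0.95)]
wrist port [(array([315.5, 234. ]), 0.56)]
 exp tip [313.7472 247.8792] port [312.737  235.6369]
```

View pics/i1.png

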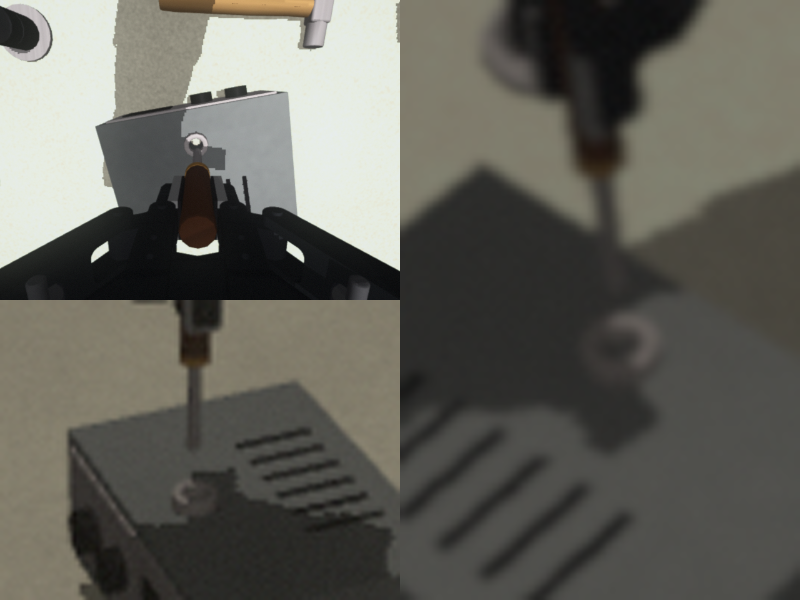

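>>> jog_arm --moves '[{"fingers": 1, "slide": [0, 0, 12], "angular": [0, 0, 0]}, {"fingers": 1, "slide": [0, 0, 23], "angular": [0, 0, 0]}, {"fingers": 1, "slide": [0, 0, 23], "angular": [0, 0, 0]}, {"fingers": 1, "slide": [0, 0, 23], "angular": [0, 0, 0]}]'

```text
clock: 13.15
tcp_pos: [0.5885, -0.0624, 0.2028]
orientation: [-0.001, 0.0, 1.0, 0.0]
wrist_force: [-0.4, -0.2, -0.6]
finger_gap: 0.0162
grip_force: 68.9
```

```bash
cat > j.py <<'E'
from h import *
np.set_printoptions(precision=4,suppress=True)
P={n:cam(n) for n in("scene","side","wrist")}; st=get_state();print(st["clock"],st["tcp_pos"],st["wrist_force"])
for n,p in P.items():
  x=st["tcp_pos"]; print(n," exp tip",proj(p,x-[0,0,.096]),"port",proj(p,[.589,-.062,.1]))
C=np.zeros((600,800,3),np.uint8)
C[:400,:400]=cv2.resize(P["wrist"]["color"][190:290,265:365],(400,400),interpolation=2)
C[:400,400:]=cv2.resize(P["scene"]["color"][222:262,252:292],(400,400),interpolation=2)
C[400:,:400]=cv2.resize(P["side"]["color"][235:260,325:375],(400,200),interpolation=2)
cv2.imwrite("pics/j1.png",C[:,:,::-1])
E
python3 j.py
```

```text
13.3 [ 0.5894 -0.0626  0.2041] [ 0.7371  0.5325 -0.1152]
scene  exp tip [270.864  244.4058] port [271.5352 247.0538]
side  exp tip [349.3569 243.897 ] port [349.0832 246.6176]
wrist  exp tip [313.62   247.0687] port [314.6868 242.9176]
```

View pics/j1.png

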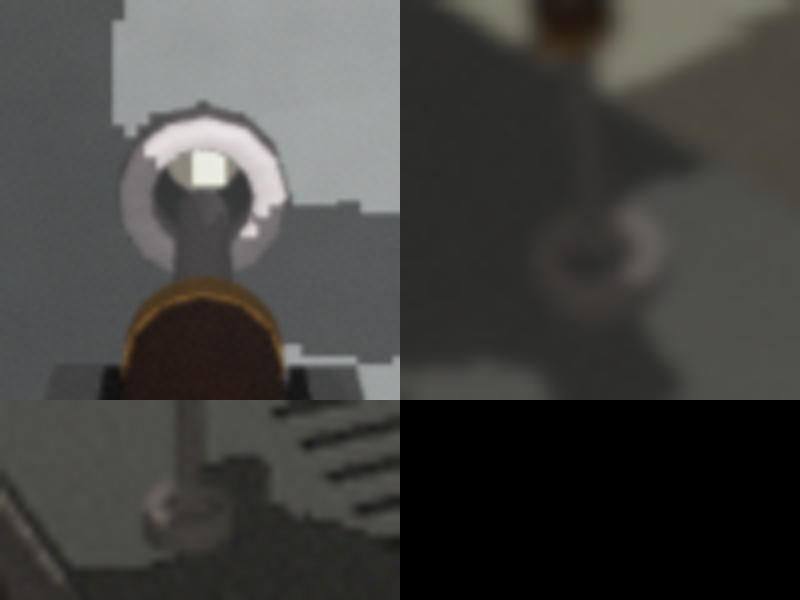

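The tip is about 1 mm off the bore axis toward +x and otherwise centred, so I'll correct that and insert.

>>> jog_arm --moves '[{"fingers": 1, "slide": [1, 0, 3], "angular": [0, 0, 0]}, {"fingers": 1, "slide": [1, 0, 8], "angular": [0, 0, 0]}, {"fingers": 1, "slide": [1, 0, 13], "angular": [0, 0, 0]}, {"fingers": 1, "slide": [1, 0, 18], "angular": [0, 0, 0]}, {"fingers": 1, "slide": [1, 0, 23], "angular": [0, 0, 0]}, {"fingers": 1, "slide": [1, 0, 28], "angular": [0, 0, 0]}, {"fingers": 1, "slide": [1, 0, 33], "angular": [0, 0, 0]}, {"fingers": 1, "slide": [1, 0, 33], "angular": [0, 0, 0]}, {"fingers": 1, "slide": [1, 0, 33], "angular": [0, 0, 0]}]'

```text
clock: 14.05
tcp_pos: [0.5877, -0.0625, 0.1698]
orientation: [-0.0, 0.0, 1.0, 0.0]
wrist_force: [0.0, -0.8, -0.5]
finger_gap: 0.0165
grip_force: 68.9
```

>>> jog_arm --moves '[{"fingers": 1, "slide": [0, 0, 2], "angular": [0, 0, 0]}, {"fingers": 1, "slide": [0, 0, 4], "angular": [0, 0, 0]}, {"fingers": 1, "slide": [0, 0, 6], "angular": [0, 0, 0]}, {"fingers": 1, "slide": [0, 0, 6], "angular": [0, 0, 0]}, {"fingers": 1, "slide": [0, 0, 6], "angular": [0, 0, 0]}]'

```text
clock: 14.47
tcp_pos: [0.5884, -0.0626, 0.1648]
orientation: [0.001, 0.0, 1.0, -0.0]
wrist_force: [1.0, 0.5, 1.6]
finger_gap: 0.0164
grip_force: 68.9
```

>>> jog_arm --moves '[{"fingers": 1, "slide": [0, 0, 2], "angular": [0, 0, 0]}, {"fingers": 1, "slide": [0, 0, 4], "angular": [0, 0, 0]}, {"fingers": 1, "slide": [0, 0, 6], "angular": [0, 0, 0]}, {"fingers": 1, "slide": [0, 0, 6], "angular": [0, 0, 0]}, {"fingers": 1, "slide": [0, 0, 6], "angular": [0, 0, 0]}]'

```text
clock: 14.88
tcp_pos: [0.5885, -0.0626, 0.159]
orientation: [0.001, -0.0, 1.0, -0.0]
wrist_force: [0.1, -0.0, 6.8]
finger_gap: 0.0165
grip_force: 69.8
```

>>> jog_arm --moves '[{"fingers": 1, "slide": [0, 0, 2], "angular": [0, 0, 0]}, {"fingers": 1, "slide": [0, 0, 4], "angular": [0, 0, 0]}, {"fingers": 1, "slide": [0, 0, 4], "angular": [0, 0, 0]}, {"fingers": 1, "slide": [0, 0, 4], "angular": [0, 0, 0]}]'

```text
clock: 15.22
tcp_pos: [0.5895, -0.0627, 0.1585]
orientation: [0.003, -0.0, 1.0, -0.001]
wrist_force: [-4.3, 0.6, 23.8]
finger_gap: 0.0167
grip_force: 71.6
```

>>> jog_arm --moves '[{"fingers": 1, "slide": [0, 0, -1], "angular": [0, 0, 0]}, {"fingers": 1, "slide": [0, 0, -1.5], "angular": [0, 0, 0]}, {"fingers": 1, "slide": [0, 0, -1.5], "angular": [0, 0, 0]}, {"fingers": 1, "slide": [0, 0, -1.5], "angular": [0, 0, 0]}]'

```text
clock: 15.55
tcp_pos: [0.589, -0.0627, 0.1587]
orientation: [0.002, -0.0, 1.0, -0.001]
wrist_force: [-2.8, 1.0, 17.2]
finger_gap: 0.0163
grip_force: 70.8
```

```bash
cat > k.py <<'E'
from h import *
P={n:cam(n) for n in("scene","side")}; s=get_state(); print(s["clock"],s["tcp_pos"],s["wrist_force"],s["grip_force"])
C=np.zeros((600,800,3),np.uint8)
C[:,:400]=cv2.resize(P["side"]["color"][190:390,260:393],(400,600),interpolation=2)
C[:,400:]=cv2.resize(P["scene"]["color"][150:300,210:310],(400,600),interpolation=2)
cv2.imwrite("pics/k1.png",C[:,:,::-1])
E
python3 k.py
```

```text
15.65 [ 0.58905758 -0.06270508  0.1586774 ] [-2.56877962  0.7178936  16.15797973] 70.794517993927
```

View pics/k1.png

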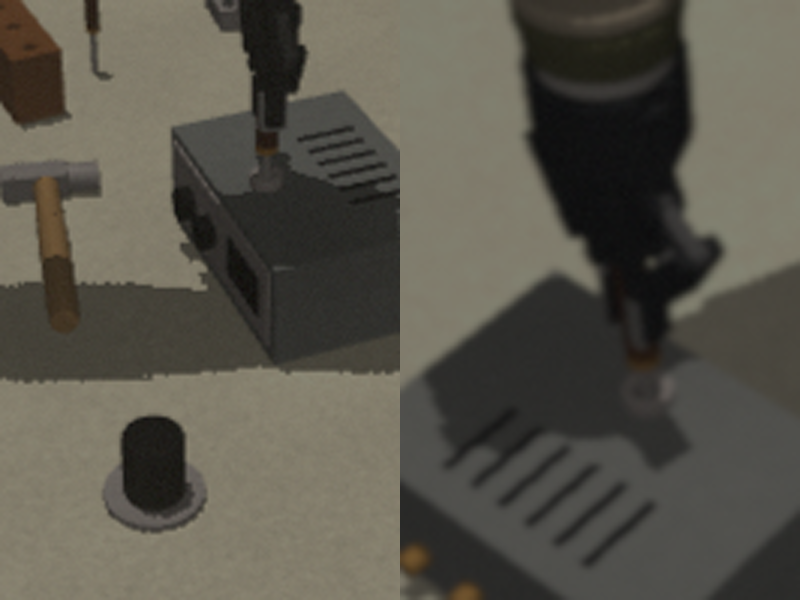

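The picture shows the rod down inside the collar, with the handle's foot just above the rim. The cap is seated on the post base, and the button is held at its stop with 16 N.

```bash
python3 -c "
from workcell import *
print(hand_in())"
```

```text
the job is handed in; nothing more can be done
None
```

The job is handed in: the cap is seated on the parking post, and the stylus, still gripped by its handle, holds the button against its stop at about 16 N; the hand-in returned no verdict.

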